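# Set the torque screwdriver to 5 and fill its bit bin

## Robot

A 6-joint arm with a two-finger parallel gripper is mounted at the origin on a cart in front of the work surface, level with it; the furniture and walls round the work are solid. World frame = base frame: x ahead of the robot, y to its left, z up, the work surface at z = 0. Lengths are in m, angles in rad, forces in N, time in s.
With the tool pointing down it reaches from about 0.35 to 0.775 m from the base axis. Payload 7.3 kg.
Tool frame: the origin (TCP) lies on the centre line of the jaws, within the pads' length; the fingertips stand 8 mm ahead of it and the grasp point (between the pads) lies 11 mm behind it; z points along the fingers, y is the line along which they close (so a half turn about z gives the same grasp; the last joint's range is limited). The gripper opens to 92 mm and grips with 3 to 60 N. Pads are 19 mm wide; open, the fingers measure 130 mm over their backs; the gripper's body (75 mm by 190 mm) begins 47 mm behind the grasp point.
Start: joints at [-1.343, 0.342, 1.524, -0, 1.275, -0.146], TCP at [0.192, -0.489, 0.204] pointing down, gripper open.
Joint ranges: [-2.53, 2.53], [-0.77, 2.02], [0.04, 2.7], [-1, 4.14], [0.28, 2.66], [-3.11, 3.11]. Speed limits (rad/s): [2.57, 2.57, 3.14, 3.14, 3.14, 3.14].

## Interface

Orientations are given as a unit quaternion [w, x, y, z].
In Python, from cell import readout, optics, job gives the robot as it stands. The module is installed in compiled form; this text tells all that it offers.
- The arm moves only by the tool move_arm, never from a script. Its argument "rows" is a list of rows, each an object of numbers: "tx", "ty", "tz": the shift along the tool's x, y, z in m; "turn": the turn about the tool's z in degrees. A call has exactly 10 rows; each row shifts and turns the commanded pose from where the row before left it, along the tool's axes as they then stand; what a row does not reach is not made up. A row lasts 1/8 s, in which the tool goes at most 62.5 mm and 10.7 degrees, less where a joint would pass 70% of its speed; a pose out of reach is approached as far as the arm can. A call is refused whole if a number of a shift passes 0.0625 or a number of a turn 10.7, either way. A call with a gripper value outside its range is refused whole. "jaw" is the opening, from 0 (shut) to 1 (fully open), set as the call begins (left out, the last holds). The fingers move at their own pace and stop on an object; the grip force is fixed at half the most. Time passes only in rows, so rows that do not move let the fingers close, or fill a call up. It gives the time, the measured TCP pose, the force, the opening and the grip force at its end, in the units of the state.
- readout.read_state(): the state, without advancing time (a new reading comes with each control period).
- optics.grab_frame(name): name is "scene" or "top"; returns a dict with "pixels" (400x640x3 uint8, red, green, blue), "z_map" (400x640 float32, m along the optical axis (not along the pixel's ray), 0 where there is no reading), "fx", "fy", "cx", "cy" (pixels), "rvec" (rotation vector, rad) and "tvec" (3), from world to camera coordinates, as OpenCV has them. Camera axes: x right, y down, z forward; pixel columns grow to the right and rows downward; lengths in m; the calibration is good to about 2 mm. A picture is of the moment at which its call begins.
- job.finish_job(): hands the job in; it is judged then, once.
The state is a dict: "clock": time; "joint_pos": joint angles; "joint_vel": joint speeds; "joint_torque": joint torques, N m; "tcp_pos": TCP position; "orientation": TCP orientation; "contact_force": force on the tool from outside, world axes, zero at the start; "ft_torque": the same for the moment, N m; "finger_gap": finger opening in m; "grip_force": force on a finger pad.
Only numpy, scipy, OpenCV 4.12 (cv2) and the standard library are available. Lean on these libraries where they do the work, as an engineer would, in place of code of your own. Each camera call takes 0.05 s, during which the arm holds its last target. There are 200 camera calls.

## Task

Get the desk ready for driving some screws. Set the torque screwdriver in the slanted stand to 5: lift its scale sleeve out of the notch, turn the pointer to the 5 and let the sleeve drop fully home. Tilt the front of the bit bin open to its stop, tip the four long bits out of the scoop into it, set the empty scoop back upright on the desk, leave the bin open and leave the other things where they are.

Things in the scene. Friction and masses are not known exactly. Their poses are not given: they have to be found in the camera images.
- sleeve_turn (a joint): Turn (rad) of the screwdriver's scale sleeve about its slanted axis: 0 = pointer at 1, growing counter-clockwise seen from the sleeve's end (on the robot's side: from left to right) to 2.693 at 7. Number n is at (n-1) x 0.449, so 5 is at 1.795. One notch per number, +-0.05 rad play in it; stops just past 1 and 7. Starts in the notch of 2, 3 or 4.
- sleeve_lift (a joint): Lift (m) of that sleeve along its axis, away from the handle: 0 = fully home in a notch (locked against turning), stop at 0.012. Its spring and weight pull it home with 6 N, rising to 8 N at the stop. Above 0.006 its dogs are clear of the notches and it turns easily; let go, it snaps home into the nearest notch.
- sleeve_grip (a point): Point to grip, on the axis of the sleeve (ribbed aluminium cylinder, 54 mm in diameter, 40 mm high), 25 mm above the scale cone's top and 16 mm below the sleeve's end, with the sleeve home; rises with it. Its z axis is the sleeve's axis, out of the handle's end: 24 degrees from vertical, leaning roughly to the robot. Grip across the diameter, tool along the axis.
- pointer (a point): Foot of the sleeve's pointer, at its rim 27 mm from the axis, 3 mm above the scale cone; turns and rises with the sleeve. The pointer is a black rib 5 mm wide with a white line, 3 mm proud over the sleeve's lower 18 mm (keep finger pads off it); a black bar on the sleeve's end points the same way.
- driver_stand: Fixed dark steel foot, 150 x 76 x 14 mm, origin at the centre of its underside, holding the torque screwdriver handle up, leaning 24 degrees to the stand's -x. Black grip 45 mm thick; at its upper end a fixed black scale cone, 80 mm across at its foot, 57 at its top, white numbers 1 to 7 on the side facing the robot, 1 at the left; above it the sleeve, grip point at (-36, 0, 172) mm.
- bit_bin: Fixed grey case of the tilt-out bin, 74 deep x 118 wide x 128 mm high with a closed cover; origin under the middle of its front edge, its front looks to its -x, towards the robot. A white bucket, 92 mm wide inside, tilts out of its front.
- bin_tilt (a joint): Tilt (rad) of the bin's white front and bucket about the front's lower edge (14 mm above the desk): 0 = shut, stop at 0.50, its upper edge having come out to the bin's -x. Takes about 2 N at the tab and stays where it is left. Starts shut or nearly so.
- bin_tab (a point): Middle of the finger tab on the front's upper edge, 140 mm above the hinge line, 4 mm outside the case's front plane. The tab is 46 mm wide, 10 mm thick and stands 38 mm above the front's edge; shut, it reaches from 127 to 165 mm above the desk, the case's cover behind it lying at 128 mm, so a finger can hook behind it from above. It moves and tilts with the front.
- bin_in (a point): Inner lower front edge of the bucket, at the middle of its width, on the hinge line; turns with the bucket: x back along its floor (62 mm), y across (+-46 mm), z up along the front's inner face (112 mm high, then the tab). With the bin open the mouth lies between the front's upper edge (54 mm out, 113 mm high) and the cover's front edge (128 mm high).
- scoop: Loose aluminium scoop, 140 g: pan 84 x 80 mm, walls 24 mm high, open at its +x end but for a lip rising 4 mm at 13 degrees, whose edge is 50 mm from the origin (under the pan's middle). Black rubber grip at the -x end: upright block 22 (x) x 24 (y) mm, 46 mm high, centred 77 mm behind the origin. The bits roll out when it is tipped 25 to 35 degrees.
- bit0: One of four like steel bits, 60 mm long (its x axis), 8 mm thick, 22 g; lying across the scoop's pan, it rolls easily. Its origin is on its axis at mid length.
- bit1: Another such bit.
- bit2: Another such bit.
- bit3: Another such bit.
- screw_tin: Round white tin, 54 mm in diameter, 23 mm high, loose, left of the scoop; origin at the centre of its underside. To be left where it is.
- tweezers: Steel tweezers 109 mm long, lying loose left of the stand and the bin; origin under their centre. To be left where they are.
- card_case: Flat blue and grey card case 42 x 58 x 11 mm, lying loose left of the keyboard; origin under its centre. To be left where it is.
- phone: Black phone 148 x 72 x 8 mm, lying at the desk's near edge; origin under its centre. To be left where it is.
- usb_stick: Black memory stick 54 x 18 x 9 mm, lying near the tweezers; origin under its centre. To be left where it is.
- earbud_case: Grey earbud case 23 x 60 x 45 mm, standing near the monitor's foot at the left; origin under its centre. To be left where it is.

How it is judged:
On the way:
1. the sleeve is lifted clear of its notches (value of joint sleeve_lift above 0.0065 m), for 0.1 s.
At the end, for the whole second after the job is handed in: The sleeve stands at 5 (within 0.1 rad) and is fully home (within 1.5 mm); the bin stands open to its stop (within 0.05 rad); all four bits lie inside its bucket; the scoop stands upright on the desk (within 8 mm, 7 degrees); all at rest (value of joint sleeve_turn between 1.695 and 1.895 rad and value of joint sleeve_lift below 0.0015 m and value of joint bin_tilt above 0.45 rad and x of bit0 in the frame of bin_in between -0.006 and 0.07 m and y of bit0 in the frame of bin_in between -0.05 and 0.05 m and z of bit0 in the frame of bin_in between -0.006 and 0.095 m and linear speed of each of bit0, bit1, bit2, bit3, scoop below 0.03 m/s and x of bit1 in the frame of bin_in between -0.006 and 0.07 m and y of bit1 in the frame of bin_in between -0.05 and 0.05 m and z of bit1 in the frame of bin_in between -0.006 and 0.095 m and x of bit2 in the frame of bin_in between -0.006 and 0.07 m and y of bit2 in the frame of bin_in between -0.05 and 0.05 m and z of bit2 in the frame of bin_in between -0.006 and 0.095 m and x of bit3 in the frame of bin_in between -0.006 and 0.07 m and y of bit3 in the frame of bin_in between -0.05 and 0.05 m and z of bit3 in the frame of bin_in between -0.006 and 0.095 m and height (world z) of scoop below 0.008 m and angle between scoop's own z axis and vertical below 0.12 rad); the robot touches nothing.
It fails at once if one of the other loose things on the desk is moved more than 20 mm (distance of any of screw_tin, tweezers, card_case, phone, usb_stick, earbud_case from where it was at the start of the episode above 0.02 m).
It fails at once if a bit is gripped or pushed by the fingers instead of tipped (contact force between the fingers and bit0 above 4 N or contact force between the fingers and bit1 above 4 N or contact force between the fingers and bit2 above 4 N or contact force between the fingers and bit3 above 4 N).
It also fails if it takes over 72 s, if anything falls off the work surface, if the arm or the gripper's body presses on something with over 40 N, if the wrist force passes 120 N, or if a joint passes its speed limit or range.

## Working session

There is one attempt and no reset: what is moved stays moved. The work goes in short steps, Python scripts to look and compute and a tool call to move; the robot and the scene stay as the last step left them, time stands still between calls to the robot, and variables do not carry over. Pictures are saved under pics/ and viewed, at most 10 in all, crops included, and the job is handed in when it is done.

Besides the shell and the picture viewer there is one more tool, called after ">>>" in YAML: its name, and indented under it one key for each argument. move_arm: Moves the arm, as the interface text tells. Its arguments: {"type":"object","properties":{"rows":{"type":"array","items":{"type":"object","properties":{"tx":{"type":"number"},"ty":{"type":"number"},"tz":{"type":"number"},"turn":{"type":"number"}}}},"jaw":{"type":"number"}},"required":["rows"]}

```bash
mkdir -p pics; cat > h.py <<'E'
import numpy as np, cv2
from cell import readout, optics, job
from scipy.spatial.transform import Rotation as R
def grab(n):
    f=optics.grab_frame(n); Rm=cv2.Rodrigues(np.array(f["rvec"],float))[0]; t=np.array(f["tvec"],float).ravel()
    z=f["z_map"]; v,u=np.mgrid[:z.shape[0],:z.shape[1]]
    c=np.stack([(u-f["cx"])/f["fx"]*z,(v-f["cy"])/f["fy"]*z,z],-1)
    P=(c-t)@Rm; P[z==0]=np.nan
    return f["pixels"],P,f
def save(n,img): cv2.imwrite("pics/"+n,img[...,::-1])
def pose():
    s=readout.read_state(); q=s["orientation"]; return np.array(s["tcp_pos"]),R.from_quat([q[1],q[2],q[3],q[0]]),s
E
python3 - <<'E'
from h import *
for n in("scene","top"):
    i,P,f=grab(n); save(n+"0.png",i); np.save(n+"0.npy",P); print(n,f["fx"],-cv2.Rodrigues(np.array(f["rvec"],float))[0].T@np.array(f["tvec"]).ravel())
p,r,s=pose(); print(p,r.as_matrix().round(3),s["finger_gap"],s["clock"])
E
```

```text
scene 390.0990127906301 [ 0.83500875 -0.73079142  0.56819322]
top 466.93516938656643 [ 0.38116251 -0.11257978  0.97546395]
[ 0.19164481 -0.48835767  0.20302558] [[ 0.931  0.365 -0.   ]
 [ 0.365 -0.931  0.001]
 [ 0.    -0.001 -1.   ]] 0.09172090917590342 0.1
```

View pics/scene0.png

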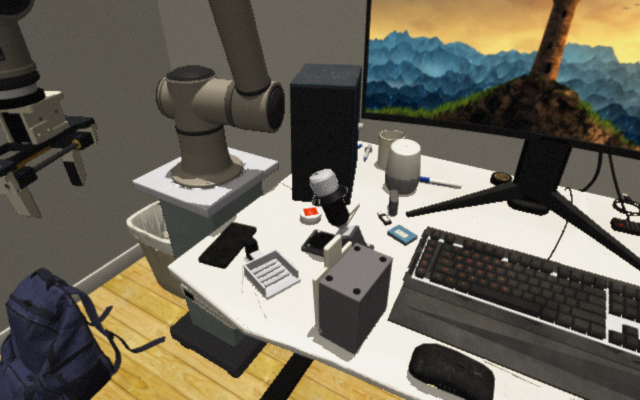

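View pics/top0.png

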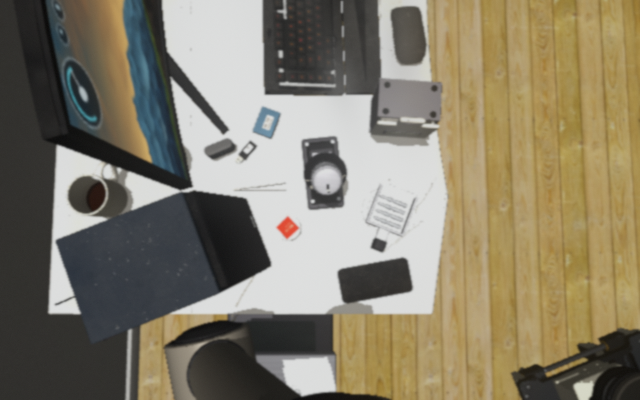

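The scene view shows the sleeve at about (322,182), scoop at (270,272) and bin at (352,300). In the top view the sleeve is at (327,177), scoop at (390,210), its grip at (379,243), and bin at (407,108). Image up is +x and image left is +y.

```bash
python3 - <<'E'
from h import *
a=cv2.imread("pics/top0.png")[75:255,290:450]; b=cv2.imread("pics/scene0.png")[160:350,235:400]
a=cv2.resize(a,(400,450),interpolation=cv2.INTER_CUBIC);b=cv2.resize(b,(391,450),interpolation=cv2.INTER_CUBIC)
cv2.imwrite("pics/crop0.png",np.hstack([a,b]))
T=np.load("top0.npy");S=np.load("scene0.npy")
def box(P,u0,u1,v0,v1,z0,z1):
    Q=P[v0:v1,u0:u1].reshape(-1,3); return Q[(Q[:,2]>z0)&(Q[:,2]<z1)]
def rect(Q,n):
    c,wh,an=cv2.minAreaRect((Q[:,:2]*1000).astype(np.float32)); print(n,len(Q),np.round(c,1),np.round(wh,1),round(an,1),"zmed",np.median(Q[:,2]).round(4))
rect(box(T,360,450,70,150,.115,.135),"bin cover")
Q=box(T,360,450,70,150,.14,.2);rect(Q,"tab top");print(Q[:,2].max())
rect(box(T,365,392,232,256,.035,.055),"grip")
rect(box(T,355,425,175,245,.018,.03),"scoop walls")
rect(box(T,355,425,175,230,.003,.03),"scoop all")
rect(box(T,298,352,130,215,.009,.018),"foot")
Q=box(T,300,352,140,205,.175,.25);rect(Q,"sleeve end")
c=Q.mean(0); u,s,vt=np.linalg.svd(Q-c); print("normal",vt[2],s, c, Q[:,2].min(),Q[:,2].max())
E
```

```text
bin cover 2687 [ 634.8 -291.1] [118.4  90.1] 85.9 zmed 0.1282
tab top 207 [ 593.6 -287.8] [44.9 11.1] 84.7 zmed 0.1629
0.16788600861904263
grip 133 [ 371.7 -244.4] [24.  21.8] 68.2 zmed 0.0453
scoop walls 383 [ 426.  -265.7] [ 81.2 119.3] 68.5 zmed 0.0248
scoop all 1481 [ 460.2 -272.9] [113.9 144.1] 0.0 zmed 0.0067
foot 914 [ 521.7 -131.3] [149.4  75.6] 5.8 zmed 0.0142
sleeve end 750 [ 486.  -134.3] [52.7 51.9] 31.3 zmed 0.1864
normal [-0.22755194 -0.00719908  0.97373933] [0.36345317 0.36106371 0.10786628] [ 0.48526422 -0.13481357  0.1863246 ] 0.1751104388784754 0.19594930700740332
```

View pics/crop0.png

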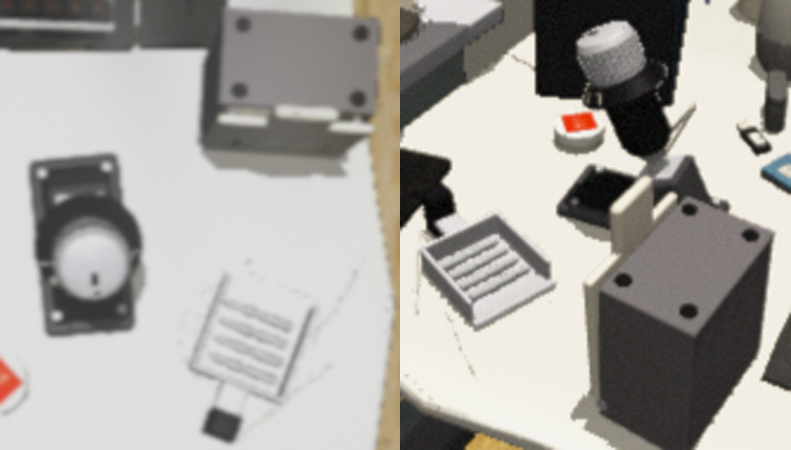

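The crop shows the pointer bar on the sleeve's end at about (95,280), pointing along the stand's −x, so the sleeve starts at 4 and needs one notch. The scoop has four bits lying across it, and the bin is almost shut. The move tool cannot tilt, so I'll turn the sleeve with the tool vertical. For the scoop, I'll grip the pan's side walls and tip it over the open bin's tab.

```bash
python3 - <<'E'
from h import *
from scipy.optimize import least_squares
T=np.load("top0.npy");S=np.load("scene0.npy")
A=np.concatenate([T.reshape(-1,3),S.reshape(-1,3)]); A=A[~np.isnan(A[:,0])]
psi=np.radians(5.8); c,s=np.cos(psi),np.sin(psi)
ax=np.array([-np.sin(np.radians(24))*c,-np.sin(np.radians(24))*s,np.cos(np.radians(24))])
G0=np.array([.5217-.036*c,-.1313-.036*s,.172]); print("G0",G0)
for n,P in(("top",T),("scene",S)):
    Q=P.reshape(-1,3);Q=Q[~np.isnan(Q[:,0])]; d=Q-G0; h=d@ax; r=np.linalg.norm(d-h[:,None]*ax,axis=1)
    e=Q[(r<.02)&(abs(h-.016)<.008)]; print(n,"end plane h",np.median((e-G0)@ax),len(e))
    m=(r<.036)&(r>.018)&(h>-.015)&(h<.011); w=Q[m]
    e1=np.array([c*np.cos(.419),s*np.cos(.419),np.sin(.419)]); e2=np.array([-s,c,0])
    X=np.stack([(w-G0)@e1,(w-G0)@e2],1)
    o=least_squares(lambda p:np.hypot(X[:,0]-p[0],X[:,1]-p[1])-.027,[0,0],loss="soft_l1",f_scale=.002); print(n,len(w),"offset e1,e2 mm",o.x*1000, "rms",np.sqrt(np.mean(o.fun**2))*1000)
# bin in bin frame guess
B=np.array([.6059,-.2890]);y=np.radians(-4.3);bx=np.array([np.cos(y),np.sin(y)]);by=np.array([-bx[1],bx[0]])
for n,P in(("top",T),("scene",S)):
    Q=P.reshape(-1,3);Q=Q[~np.isnan(Q[:,0])];X=(Q[:,:2]-B)@bx;Y=(Q[:,:2]-B)@by;Z=Q[:,2]
    near=(abs(X)<.12)&(abs(Y)<.09)
    m=near&(abs(Z-.128)<.003)&(X>-.003); print(n,"cover x",np.percentile(X[m],[1,99]),"y",np.percentile(Y[m],[1,99]))
    m=near&(Z>.145); print("tab x",np.percentile(X[m],[2,50,98]),"y",np.percentile(Y[m],[1,99]),"z",np.percentile(Z[m],99))
    m=near&(Z>.02)&(Z<.1)&(X<.02)&(abs(Y)<.05);print("front",[(round(a,2),np.median(X[m&(abs(Z-a)<.01)]).round(4)) for a in(.03,.06,.09)])
m=(A[:,1]>-.1)&(A[:,0]>.2)&(A[:,0]<.62)&(A[:,2]>.07)&(np.linalg.norm(A[:,:2]-G0[:2],axis=1)>.06); K=A[m]
print("tower miny",np.percentile(K[:,1],[0,1,5]),"x at miny",K[np.argsort(K[:,1])[:2000:200]].round(3).tolist())
E
```

```text
G0 [ 0.48588429 -0.13493803  0.172     ]
top end plane h 0.01583328822262942 410
top 195 offset e1,e2 mm [-0.21856031 -0.45035152] rms 1.249441780151964
scene end plane h 0.015179505315866159 86
scene 345 offset e1,e2 mm [0.93993682 0.30097155] rms 1.2864823577823221
top cover x [0.000189   0.07255466] y [-0.0571535   0.05800923]
tab x [-0.01757392 -0.01409766 -0.00783708] y [-0.02207056  0.02224052] z 0.16759291871944337
front [(0.03, np.float64(-0.0099)), (0.06, np.float64(-0.0136)), (0.09, np.float64(-0.0125))]
scene cover x [0.00258477 0.074653  ] y [-0.05934131  0.05632695]
tab x [-0.01365795 -0.00636827 -0.00452444] y [-0.0240165   0.02039315] z 0.1653893113573792
front [(0.03, np.float64(-0.1145)), (0.06, np.float64(nan)), (0.09, np.float64(nan))]
tower miny [-0.09997133 -0.07723663 -0.0357225 ] x at miny [[0.257, -0.1, 0.591], [0.256, -0.088, 0.568], [0.261, -0.083, 0.604], [0.234, -0.079, 0.479], [0.256, -0.076, 0.55], [0.259, -0.072, 0.599], [0.243, -0.069, 0.474], [0.257, -0.066, 0.558], [0.25, -0.063, 0.485], [0.218, -0.06, 0.404]]
  return _methods._mean(a, axis=axis, dtype=dtype,
  ret = ret.dtype.type(ret / rcount)
```

>>> move_arm:
  jaw: 1
  rows:
    - {"tx":0.03,"ty":-0.0165,"tz":-0.0085}
    - {"tx":0.0448,"ty":-0.0246,"tz":-0.0085}
    - {"tx":0.0448,"ty":-0.0246,"tz":-0.0085}
    - {"tx":0.0448,"ty":-0.0246,"tz":-0.0085}
    - {"tx":0.0448,"ty":-0.0246,"tz":-0.0085}
    - {"tx":0.0448,"ty":-0.0246,"tz":-0.0085}
    - {"tx":0.0448,"ty":-0.0246,"tz":-0.0085}
    - {"tx":0.0448,"ty":-0.0246,"tz":-0.0085}
    - {"tx":0.0448,"ty":-0.0246,"tz":-0.0085}
    - {"tx":0.0148,"ty":-0.0081}

```text
invalid input at $.rows[0]: expected keys tx, ty, tz, turn
```

>>> move_arm:
  rows:
    - {"turn":10}
    - {"turn":10}
    - {"turn":10}
    - {}
    - {}
    - {}
    - {}
    - {}
    - {}
    - {}

```text
invalid input at $.rows[0]: expected keys tx, ty, tz, turn
```

```bash
cat >> h.py <<'E'
def to(x,y,z,psi=None):
    p,r,s=pose(); M=r.as_matrix(); d=M.T@(np.array([x,y,z])-p); ps=np.degrees(np.arctan2(M[1,0],M[0,0]))
    print("t",round(s["clock"],2),"tcp",p.round(4),"psi",round(ps,2),"tilt",round(np.degrees(np.arccos(-M[2,2])),2),"gap",round(s["finger_gap"],4),"F",np.round(s["contact_force"],1),"shift",d.round(4),"turn",None if psi is None else round(ps-psi,2))
E
python3 -c "
from h import *
to(.486,-.135,.166,-9)"
```

```text
t 0.1 tcp [ 0.1916 -0.4884  0.203 ] psi 21.42 tilt 0.08 gap 0.0917 F [ 0.2  0.9 -0.1] shift [ 0.4031 -0.2214  0.0374] turn 30.42
```

All four keys are required in every row.

>>> move_arm:
  jaw: 1
  rows:
    - {"tx":0.03,"ty":-0.0165,"tz":-0.0085,"turn":0}
    - {"tx":0.0448,"ty":-0.0246,"tz":-0.0085,"turn":0}
    - {"tx":0.0448,"ty":-0.0246,"tz":-0.0085,"turn":0}
    - {"tx":0.0448,"ty":-0.0246,"tz":-0.0085,"turn":0}
    - {"tx":0.0448,"ty":-0.0246,"tz":-0.0085,"turn":0}
    - {"tx":0.0448,"ty":-0.0246,"tz":-0.0085,"turn":0}
    - {"tx":0.0448,"ty":-0.0246,"tz":-0.0085,"turn":0}
    - {"tx":0.0448,"ty":-0.0246,"tz":-0.0085,"turn":0}
    - {"tx":0.0448,"ty":-0.0246,"tz":-0.0085,"turn":0}
    - {"tx":0.0148,"ty":-0.0081,"tz":0,"turn":0}

```text
clock: 1.35
tcp_pos: [0.4875, -0.1333, 0.2802]
orientation: [0.0, 0.982, 0.187, 0.0]
contact_force: [-0.1, -0.6, 0.1]
finger_gap: 0.0919
grip_force: 0.0
```

>>> move_arm:
  rows:
    - {"tx":0,"ty":0,"tz":0,"turn":7.6}
    - {"tx":0,"ty":0,"tz":0,"turn":7.6}
    - {"tx":0,"ty":0,"tz":0,"turn":7.6}
    - {"tx":0,"ty":0,"tz":0,"turn":7.6}
    - {"tx":0,"ty":0,"tz":0.02,"turn":0}
    - {"tx":0,"ty":0,"tz":0.02,"turn":0}
    - {"tx":0,"ty":0,"tz":0,"turn":0}
    - {"tx":0,"ty":0,"tz":0,"turn":0}
    - {"tx":0,"ty":0,"tz":0,"turn":0}
    - {"tx":0,"ty":0,"tz":0,"turn":0}

```text
clock: 2.6
tcp_pos: [0.4865, -0.1355, 0.2407]
orientation: [0.0, 0.997, -0.078, 0.0]
contact_force: [0.4, 0.9, 0.7]
finger_gap: 0.0916
grip_force: 0.0
```

```bash
python3 -c "
from h import *
to(.486,-.135,.166,-9)"
```

```text
t 2.6 tcp [ 0.4865 -0.1355  0.2407] psi -8.98 tilt 0.06 gap 0.0916 F [0.4 0.9 0.7] shift [-0.0006 -0.0005  0.0747] turn 0.02
```

>>> move_arm:
  rows:
    - {"tx":0,"ty":0,"tz":0.02,"turn":0}
    - {"tx":0,"ty":0,"tz":0.025,"turn":0}
    - {"tx":0,"ty":0,"tz":0.02,"turn":0}
    - {"tx":0,"ty":0,"tz":0.01,"turn":0}
    - {"tx":0,"ty":0,"tz":0,"turn":0}
    - {"tx":0,"ty":0,"tz":0,"turn":0}
    - {"tx":0,"ty":0,"tz":0,"turn":0}
    - {"tx":0,"ty":0,"tz":0,"turn":0}
    - {"tx":0,"ty":0,"tz":0,"turn":0}
    - {"tx":0,"ty":0,"tz":0,"turn":0}

```text
clock: 3.85
tcp_pos: [0.4863, -0.1354, 0.1652]
orientation: [0.0, 0.997, -0.078, 0.0]
contact_force: [-0.5, -1.1, -0.1]
finger_gap: 0.0914
grip_force: 0.0
```

>>> move_arm:
  jaw: 0
  rows:
    - {"tx":0,"ty":0,"tz":0,"turn":0}
    - {"tx":0,"ty":0,"tz":0,"turn":0}
    - {"tx":0,"ty":0,"tz":0,"turn":0}
    - {"tx":0,"ty":0,"tz":0,"turn":0}
    - {"tx":0,"ty":0,"tz":0,"turn":0}
    - {"tx":0,"ty":0,"tz":0,"turn":0}
    - {"tx":0,"ty":0,"tz":0,"turn":0}
    - {"tx":0,"ty":0,"tz":0,"turn":0}
    - {"tx":0,"ty":0,"tz":0,"turn":0}
    - {"tx":0,"ty":0,"tz":0,"turn":0}

```text
clock: 5.1
tcp_pos: [0.4872, -0.1291, 0.1663]
orientation: [-0.005, 0.997, -0.078, 0.001]
contact_force: [2.6, 25.9, 12.9]
finger_gap: 0.0259
grip_force: 31.0
```

```bash
python3 -c "
from h import *
to(.486,-.135,.166,-9)"
```

```text
t 5.1 tcp [ 0.4872 -0.1291  0.1663] psi -8.99 tilt 0.62 gap 0.0259 F [ 2.6 25.9 12.9] shift [-0.0003  0.0061  0.0002] turn 0.01
```

```bash
python3 - <<'E'
from h import *
i,P,f=grab("scene"); j,_,_=grab("top")
a=cv2.resize(i[100:260,240:400],(400,400),interpolation=3); b=cv2.resize(j[90:250,250:410],(400,400),interpolation=3); save("s1.png",np.hstack([a,b]))
E
```

```text
(no output)
```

View pics/s1.png

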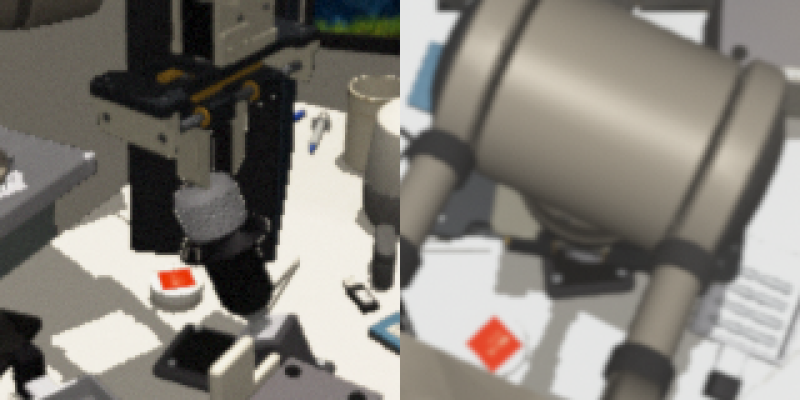

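The near finger's tip sits at about (205,185) in the left half. It is at or inside the sleeve's top, not beside it. I'll check with depth.

```bash
python3 - <<'E'
from h import *
i,P,f=grab("scene")
for v in range(140,196,5):
    print(v,[(u,*(P[v,u]*1000).round().astype(int)) if not np.isnan(P[v,u,0]) else u for u in range(312,344,5)])
E
```

```text
140 [(312, np.int64(512), np.int64(-212), np.int64(295)), (317, np.int64(500), np.int64(-176), np.int64(278)), (322, np.int64(507), np.int64(-170), np.int64(277)), (327, np.int64(516), np.int64(-168), np.int64(279)), (332, np.int64(519), np.int64(-155), np.int64(275)), (337, np.int64(504), np.int64(-107), np.int64(252)), (342, np.int64(522), np.int64(-120), np.int64(261))]
145 [(312, np.int64(487), np.int64(-172), np.int64(264)), (317, np.int64(501), np.int64(-177), np.int64(269)), (322, np.int64(512), np.int64(-178), np.int64(272)), (327, np.int64(518), np.int64(-172), np.int64(271)), (332, np.int64(520), np.int64(-157), np.int64(265)), (337, np.int64(503), np.int64(-103), np.int64(240)), (342, np.int64(443), np.int64(35), np.int64(170))]
150 [(312, np.int64(506), np.int64(-203), np.int64(271)), (317, np.int64(509), np.int64(-190), np.int64(267)), (322, np.int64(511), np.int64(-178), np.int64(262)), (327, np.int64(517), np.int64(-170), np.int64(260)), (332, np.int64(500), np.int64(-119), np.int64(235)), (337, np.int64(503), np.int64(-104), np.int64(229)), (342, np.int64(444), np.int
[... 2675 characters left out ...]
t64(46)), (317, np.int64(490), np.int64(-161), np.int64(162)), (322, np.int64(500), np.int64(-159), np.int64(164)), (327, np.int64(509), np.int64(-154), np.int64(164)), (332, np.int64(516), np.int64(-147), np.int64(163)), (337, np.int64(523), np.int64(-138), np.int64(159)), (342, np.int64(530), np.int64(-130), np.int64(158))]
195 [(312, np.int64(380), np.int64(-6), np.int64(31)), (317, np.int64(488), np.int64(-159), np.int64(148)), (322, np.int64(499), np.int64(-158), np.int64(151)), (327, np.int64(510), np.int64(-157), np.int64(154)), (332, np.int64(520), np.int64(-154), np.int64(155)), (337, np.int64(528), np.int64(-148), np.int64(155)), (342, np.int64(537), np.int64(-143), np.int64(154))]
```

```bash
python3 - <<'E'
from h import *
S=np.load("scene0.npy"); p=np.array([.1916,-.4884,.203]); M=np.array([[.931,.365,0],[.365,-.931,0],[0,0,-1]])
Q=S.reshape(-1,3);Q=Q[~np.isnan(Q[:,0])]; L=(Q-p)@M
L=L[(abs(L[:,0])<.05)&(abs(L[:,1])<.12)&(L[:,2]>-.16)&(L[:,2]<.06)]
for a in np.arange(-.16,.05,.01):
    m=L[(L[:,2]>=a)&(L[:,2]<a+.01)]
    if len(m):
        n=m[m[:,1]<0];q=m[m[:,1]>0]
        print(round(a*1000),len(m),"x",(np.percentile(m[:,0],[2,98])*1000).round(),"y-",(np.percentile(n[:,1],[2,98])*1000).round() if len(n) else "","y+",(np.percentile(q[:,1],[2,98])*1000).round() if len(q) else "")
i=cv2.imread("pics/scene0.png")
E
```

```text
-160 452 x [-19.  28.] y- [-50.  -1.] y+ [ 2. 17.]
-150 438 x [-19.  28.] y- [-49.  -1.] y+ [ 1. 17.]
-140 923 x [-21.  37.] y- [-94.  -2.] y+ [ 3. 86.]
-130 804 x [-19.  39.] y- [-90.  -1.] y+ [ 3. 93.]
-120 605 x [11. 38.] y- [-91.  -3.] y+ [ 4. 92.]
-110 746 x [-3. 38.] y- [-84.  -3.] y+ [ 3. 87.]
-100 425 x [-18.  38.] y- [-85. -25.] y+ [37. 87.]
-90 72 x [-11.  35.] y- [-76. -48.] y+ [80. 86.]
-80 178 x [-8. 13.] y- [-65. -47.] y+ [47. 66.]
-70 256 x [-9. 13.] y- [-64. -45.] y+ [46. 65.]
-60 237 x [-9. 13.] y- [-62. -45.] y+ [47. 64.]
-50 222 x [-9. 13.] y- [-63. -45.] y+ [47. 64.]
-40 175 x [-9. 13.] y- [-60. -46.] y+ [46. 62.]
-30 71 x [-8. 13.] y- [-52. -45.] y+ [45. 55.]
```

The depth shows the fingertips ending about 26 mm behind the reported TCP, not 8 mm ahead of it. The fingers closed just above the sleeve's end. I'll open, rise, and measure the tip offset more exactly.

>>> move_arm:
  jaw: 1
  rows:
    - {"tx":0,"ty":0,"tz":-0.01,"turn":0}
    - {"tx":0,"ty":0,"tz":-0.02,"turn":0}
    - {"tx":0,"ty":0,"tz":-0.01,"turn":0}
    - {"tx":0,"ty":0,"tz":0,"turn":0}
    - {"tx":0,"ty":0,"tz":0,"turn":0}
    - {"tx":0,"ty":0,"tz":0,"turn":0}
    - {"tx":0,"ty":0,"tz":0,"turn":0}
    - {"tx":0,"ty":0,"tz":0,"turn":0}
    - {"tx":0,"ty":0,"tz":0,"turn":0}
    - {"tx":0,"ty":0,"tz":0,"turn":0}

```text
clock: 6.5
tcp_pos: [0.4862, -0.1354, 0.2051]
orientation: [0.0, 0.997, -0.078, -0.0]
contact_force: [-0.2, 0.4, -0.2]
finger_gap: 0.092
grip_force: 0.0
```

```bash
python3 - <<'E'
from h import *
i,P,f=grab("scene"); p,r,s=pose(); L=(P.reshape(-1,3)-p)@r.as_matrix()
to(.486,-.135,.166,-9)
m=(abs(L[:,0])<.03)&(abs(L[:,1])<.075)&(abs(L[:,1])>.04)&(L[:,2]<.03)&(L[:,2]>-.08)
L=L[m]
for sg in(-1,1):
    q=L[L[:,1]*sg>0]; print(sg,len(q),[(a,int(((q[:,2]*1000)//4*4==a).sum())) for a in range(-60,28,4)]); q=q[q[:,2]<-.035]; print((np.percentile(q[:,0],[2,98])*1000).round(1),(np.percentile(q[:,1],[2,98])*1000).round(1))
img=cv2.resize(i[60:260,240:440],(600,600),interpolation=3); save("s2.png",img)
E
```

```text
t 6.55 tcp [ 0.4862 -0.1354  0.2051] psi -8.98 tilt 0.01 gap 0.0919 F [ 0.  -0.4 -0.4] shift [-0.0003 -0.0004  0.0391] turn 0.02
-1 335 [(-60, 22), (-56, 27), (-52, 23), (-48, 24), (-44, 22), (-40, 26), (-36, 22), (-32, 21), (-28, 20), (-24, 4), (-20, 0), (-16, 0), (-12, 0), (-8, 0), (-4, 0), (0, 0), (4, 0), (8, 0), (12, 0), (16, 0), (20, 0), (24, 0)]
[-7.8 12.7] [-63.  -44.9]
1 311 [(-60, 28), (-56, 27), (-52, 26), (-48, 30), (-44, 28), (-40, 25), (-36, 12), (-32, 12), (-28, 10), (-24, 0), (-20, 0), (-16, 0), (-12, 0), (-8, 0), (-4, 0), (0, 0), (4, 0), (8, 0), (12, 0), (16, 0), (20, 0), (24, 0)]
[-9.2 12.6] [47.3 65. ]
```

View pics/s2.png

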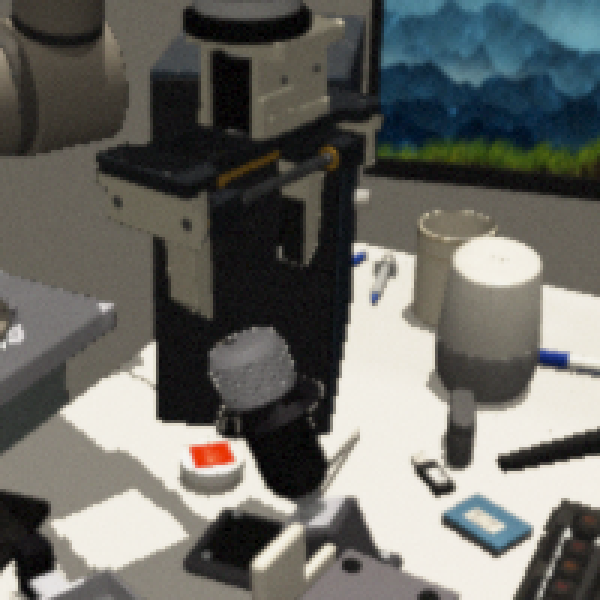

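The picture confirms the open fingers hang above the sleeve (sleeve at about (250,370)), which has not moved. The tips are at TCP z + 0.0245, so I'll go 32 mm lower than planned.

>>> move_arm:
  rows:
    - {"tx":0,"ty":0,"tz":0.02,"turn":0}
    - {"tx":0,"ty":0,"tz":0.025,"turn":0}
    - {"tx":0,"ty":0,"tz":0.017,"turn":0}
    - {"tx":0,"ty":0,"tz":0.01,"turn":0}
    - {"tx":0,"ty":0,"tz":0,"turn":0}
    - {"tx":0,"ty":0,"tz":0,"turn":0}
    - {"tx":0,"ty":0,"tz":0,"turn":0}
    - {"tx":0,"ty":0,"tz":0,"turn":0}
    - {"tx":0,"ty":0,"tz":0,"turn":0}
    - {"tx":0,"ty":0,"tz":0,"turn":0}

```text
clock: 7.8
tcp_pos: [0.4863, -0.1354, 0.1332]
orientation: [0.0, 0.997, -0.078, 0.0]
contact_force: [-0.3, -0.7, -0.1]
finger_gap: 0.0914
grip_force: 0.0
```

>>> move_arm:
  jaw: 0
  rows:
    - {"tx":0,"ty":0,"tz":0,"turn":0}
    - {"tx":0,"ty":0,"tz":0,"turn":0}
    - {"tx":0,"ty":0,"tz":0,"turn":0}
    - {"tx":0,"ty":0,"tz":0,"turn":0}
    - {"tx":0,"ty":0,"tz":0,"turn":0}
    - {"tx":0,"ty":0,"tz":0,"turn":0}
    - {"tx":0,"ty":0,"tz":0,"turn":0}
    - {"tx":0,"ty":0,"tz":0,"turn":0}
    - {"tx":0,"ty":0,"tz":0,"turn":0}
    - {"tx":0,"ty":0,"tz":0,"turn":0}

```text
clock: 9.05
tcp_pos: [0.4862, -0.1355, 0.1331]
orientation: [0.0, 0.997, -0.078, -0.0]
contact_force: [-0.9, -1.4, -0.3]
finger_gap: 0.0551
grip_force: 29.4
```

>>> move_arm:
  rows:
    - {"tx":-0.0013,"ty":0.0003,"tz":-0.003,"turn":0}
    - {"tx":-0.0013,"ty":0.0003,"tz":-0.003,"turn":0}
    - {"tx":-0.0016,"ty":0.0004,"tz":-0.0034,"turn":0}
    - {"tx":0,"ty":0,"tz":0,"turn":0}
    - {"tx":0,"ty":0,"tz":0,"turn":0}
    - {"tx":0,"ty":0,"tz":0,"turn":0}
    - {"tx":0,"ty":0,"tz":0,"turn":0}
    - {"tx":0,"ty":0,"tz":0,"turn":0}
    - {"tx":0,"ty":0,"tz":0,"turn":0}
    - {"tx":0,"ty":0,"tz":0,"turn":0}

```text
clock: 10.3
tcp_pos: [0.482, -0.1359, 0.1425]
orientation: [0.0, 0.997, -0.078, 0.0]
contact_force: [2.6, -3.5, -7.5]
finger_gap: 0.055
grip_force: 29.2
```

```bash
cat >> h.py <<'E'
def sleeve_end():
    i,P,f=grab("scene"); G=np.array([.486,-.135,.172]); ax=np.array([-.4046,-.0411,.9135])
    Q=P.reshape(-1,3); ok=~np.isnan(Q[:,0]); d=Q-G; h=d@ax; r=np.linalg.norm(d-h[:,None]*ax,axis=1)
    m=ok&(r<.024)&(h>.005)&(h<.035); print("end h hist(mm)",np.histogram(h[m]*1000,bins=np.arange(5,36,2.5)))
E
python3 -c "
from h import *
sleeve_end(); to(.486,-.135,.1335,21)"
```

```text
end h hist(mm) (array([ 0,  0,  0,  0,  0,  0,  5, 29, 46,  0,  0,  0]), array([ 5. ,  7.5, 10. , 12.5, 15. , 17.5, 20. , 22.5, 25. , 27.5, 30. ,
       32.5, 35. ]))
t 10.35 tcp [ 0.4821 -0.1359  0.1425] psi -8.99 tilt 0.02 gap 0.0554 F [ 4.5 -4.1 -6.4] shift [ 0.0038 -0.0015  0.009 ] turn -29.99
```

Force is 8 N along the axis and the end has risen from 15.5 to about 25 mm, so the sleeve is lifted clear. I'll turn it now.

>>> move_arm:
  rows:
    - {"tx":0,"ty":0,"tz":0,"turn":-5}
    - {"tx":0,"ty":0,"tz":0,"turn":-5}
    - {"tx":0,"ty":0,"tz":0,"turn":-5}
    - {"tx":0,"ty":0,"tz":0,"turn":-5}
    - {"tx":0,"ty":0,"tz":0,"turn":-5}
    - {"tx":0,"ty":0,"tz":0,"turn":-4}
    - {"tx":0,"ty":0,"tz":0,"turn":0}
    - {"tx":0,"ty":0,"tz":0,"turn":0}
    - {"tx":0,"ty":0,"tz":0,"turn":0}
    - {"tx":0,"ty":0,"tz":0,"turn":0}

```text
clock: 11.6
tcp_pos: [0.4822, -0.1382, 0.1429]
orientation: [0.002, 0.985, 0.173, 0.0]
contact_force: [1.1, -10.8, -8.2]
finger_gap: 0.054
grip_force: 30.3
```

```bash
python3 -c "
from h import *
sleeve_end(); to(.486,-.135,.1335,21)"
```

```text
end h hist(mm) (array([0, 0, 0, 0, 0, 3, 2, 0, 0, 0, 0, 0]), array([ 5. ,  7.5, 10. , 12.5, 15. , 17.5, 20. , 22.5, 25. , 27.5, 30. ,
       32.5, 35. ]))
t 11.65 tcp [ 0.4822 -0.1382  0.1429] psi 19.97 tilt 0.28 gap 0.054 F [ 0.5 -9.8 -8. ] shift [ 0.0047 -0.0017  0.0094] turn -1.03
```

>>> move_arm:
  jaw: 1
  rows:
    - {"tx":0,"ty":0,"tz":0,"turn":0}
    - {"tx":0,"ty":0,"tz":0,"turn":0}
    - {"tx":0,"ty":0,"tz":0,"turn":0}
    - {"tx":0,"ty":0,"tz":0,"turn":0}
    - {"tx":0,"ty":0,"tz":-0.02,"turn":0}
    - {"tx":0,"ty":0,"tz":-0.04,"turn":0}
    - {"tx":0,"ty":0,"tz":-0.03,"turn":0}
    - {"tx":0,"ty":0,"tz":0,"turn":8}
    - {"tx":0,"ty":0,"tz":0,"turn":8}
    - {"tx":0,"ty":0,"tz":0,"turn":8.3}

```text
clock: 12.9
tcp_pos: [0.4818, -0.1355, 0.2326]
orientation: [-0.0, 0.999, -0.04, 0.0]
contact_force: [0.7, 0.4, 0.5]
finger_gap: 0.0919
grip_force: 0.0
```

```bash
python3 -c "
from h import *
sleeve_end(); to(.623,-.291,.2,-4.3)"
```

```text
end h hist(mm) (array([ 0,  1, 10, 52, 70,  0,  0,  0,  0,  0,  0,  0]), array([ 5. ,  7.5, 10. , 12.5, 15. , 17.5, 20. , 22.5, 25. , 27.5, 30. ,
       32.5, 35. ]))
t 12.95 tcp [ 0.4819 -0.1355  0.2326] psi -4.87 tilt 0.01 gap 0.0918 F [ 0.4 -0.7 -1.3] shift [0.1538 0.1429 0.0326] turn -0.57
```

>>> move_arm:
  jaw: 0
  rows:
    - {"tx":0.02,"ty":0.0186,"tz":0,"turn":0}
    - {"tx":0.03,"ty":0.0279,"tz":0,"turn":0}
    - {"tx":0.03,"ty":0.0279,"tz":0,"turn":0}
    - {"tx":0.03,"ty":0.0279,"tz":0,"turn":0}
    - {"tx":0.03,"ty":0.0279,"tz":0,"turn":0}
    - {"tx":0.0138,"ty":0.0127,"tz":0,"turn":-0.6}
    - {"tx":0,"ty":0,"tz":0.03,"turn":0}
    - {"tx":0,"ty":0,"tz":0,"turn":0}
    - {"tx":0,"ty":0,"tz":0,"turn":0}
    - {"tx":0,"ty":0,"tz":0,"turn":0}

```text
clock: 14.2
tcp_pos: [0.6251, -0.2898, 0.2042]
orientation: [0.001, 0.999, -0.032, 0.001]
contact_force: [-0.9, -0.6, 0.2]
finger_gap: 0.0013
grip_force: 0.0
```

```bash
python3 - <<'E'
from h import *
to(.623,-.291,.1115,-4.3)
j,P,f=grab("top"); i,S,_=grab("scene")
a=cv2.resize(j[130:220,280:370],(400,400),interpolation=3); b=cv2.resize(i[120:240,270:390],(400,400),interpolation=3); save("s3.png",np.hstack([a,b]))
E
```

```text
t 14.2 tcp [ 0.6251 -0.2898  0.2042] psi -3.64 tilt 0.14 gap 0.0013 F [-0.9 -0.6  0.2] shift [-0.0022  0.0012  0.0927] turn 0.66
```

View pics/s3.png

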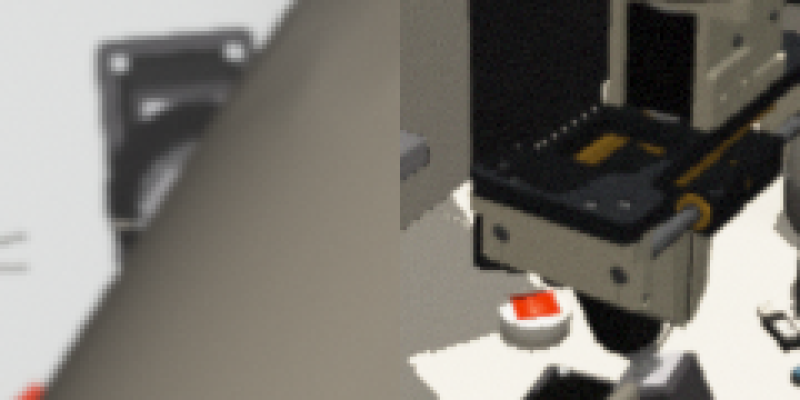

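The arm hides the sleeve in both views (sleeve area near (170,190) on the left), so I'll check it later. Next is the tab.

>>> move_arm:
  rows:
    - {"tx":0,"ty":0,"tz":0.025,"turn":0.6}
    - {"tx":-0.001,"ty":0.001,"tz":0.03,"turn":0}
    - {"tx":0,"ty":0,"tz":0.02,"turn":0}
    - {"tx":0,"ty":0,"tz":0.015,"turn":0}
    - {"tx":0,"ty":0,"tz":0,"turn":0}
    - {"tx":0,"ty":0,"tz":0,"turn":0}
    - {"tx":0,"ty":0,"tz":0,"turn":0}
    - {"tx":0,"ty":0,"tz":0,"turn":0}
    - {"tx":0,"ty":0,"tz":0,"turn":0}
    - {"tx":0,"ty":0,"tz":0,"turn":0}

```text
clock: 15.55
tcp_pos: [0.6236, -0.2907, 0.1126]
orientation: [0.0, 0.999, -0.037, 0.0]
contact_force: [0.4, -0.6, -0.1]
finger_gap: 0.0004
grip_force: 0.0
```

```bash
cat >> h.py <<'E'
B=np.array([.607,-.2897]);yb=np.radians(-4.3);bx=np.array([np.cos(yb),np.sin(yb)]);by=np.array([-bx[1],bx[0]])
def binpts():
    i,P,f=grab("scene");Q=P.reshape(-1,3);Q=Q[~np.isnan(Q[:,0])]; return np.c_[(Q[:,:2]-B)@bx,(Q[:,:2]-B)@by,Q[:,2]]
E
python3 - <<'E'
from h import *
to(.623,-.291,.1115,-4.3)
b=binpts(); n=b[(abs(b[:,1])<.035)&(b[:,0]>-.04)&(b[:,0]<.06)&(b[:,2]>.125)&(b[:,2]<.19)]
for z in np.arange(.125,.19,.005):
    m=n[(n[:,2]>=z)&(n[:,2]<z+.005)]; print(round(z,3),len(m),np.percentile(m[:,0],[2,25,50,75,98]).round(3) if len(m) else "")
E
```

```text
t 15.55 tcp [ 0.6236 -0.2907  0.1126] psi -4.28 tilt 0.01 gap 0.0004 F [ 0.4 -0.6 -0.1] shift [-0.0006  0.0004  0.0011] turn 0.02
0.125 905 [-0.008  0.023  0.036  0.048  0.059]
0.13 9 [-0.013 -0.01  -0.008  0.027  0.055]
0.135 7 [0.027 0.027 0.028 0.028 0.028]
0.14 16 [0.027 0.028 0.028 0.028 0.028]
0.145 23 [0.025 0.027 0.028 0.028 0.029]
0.15 38 [0.018 0.024 0.027 0.028 0.029]
0.155 37 [0.018 0.025 0.028 0.028 0.029]
0.16 44 [0.018 0.026 0.028 0.028 0.029]
0.165 30 [0.022 0.025 0.027 0.028 0.029]
0.17 22 [0.024 0.027 0.027 0.028 0.028]
0.175 16 [0.027 0.028 0.028 0.028 0.029]
0.18 0 
0.185 0
```

>>> move_arm:
  rows:
    - {"tx":-0.006,"ty":0,"tz":0,"turn":0}
    - {"tx":-0.009,"ty":0,"tz":0,"turn":0}
    - {"tx":-0.01,"ty":0,"tz":0,"turn":0}
    - {"tx":-0.01,"ty":0,"tz":0,"turn":0}
    - {"tx":-0.01,"ty":0,"tz":0.001,"turn":0}
    - {"tx":-0.01,"ty":0,"tz":0.001,"turn":0}
    - {"tx":-0.009,"ty":0,"tz":0.001,"turn":0}
    - {"tx":-0.008,"ty":0,"tz":0.001,"turn":0}
    - {"tx":-0.005,"ty":0,"tz":0,"turn":0}
    - {"tx":0,"ty":0,"tz":0,"turn":0}

```text
clock: 16.85
tcp_pos: [0.5509, -0.2857, 0.1104]
orientation: [0.002, 0.999, -0.037, 0.005]
contact_force: [13.4, -0.8, 0.2]
finger_gap: 0.0004
grip_force: 5.8
```

```bash
cat >> h.py <<'E'
def tab(b=None):
    b=binpts() if b is None else b; n=b[(abs(b[:,1])<.06)&(b[:,0]>-.12)&(b[:,0]<.0)&(b[:,2]>.09)&(b[:,2]<.15)]
    for z in np.arange(.09,.15,.01):
        m=n[(n[:,2]>=z)&(n[:,2]<z+.01)]; print(round(z,3),len(m),np.percentile(m[:,0],[2,50,98]).round(3) if len(m) else "")
E
python3 - <<'E'
from h import *
to(.623,-.291,.1115,-4.3); tab()
E
```

```text
t 16.85 tcp [ 0.5509 -0.2857  0.1104] psi -4.29 tilt 0.63 gap 0.0004 F [13.4 -0.8  0.2] shift [ 0.0723 -0.0002 -0.0003] turn 0.01
0.09 387 [-0.05  -0.045 -0.011]
0.1 462 [-0.057 -0.05  -0.008]
0.11 273 [-0.061 -0.055 -0.009]
0.12 89 [-0.067 -0.061 -0.001]
0.13 70 [-0.071 -0.066 -0.045]
0.14 81 [-0.075 -0.046 -0.045]
```

The bin is at its stop: 13 N pulling force, and the front's upper edge is about 55 mm out at 113 mm high. I'll free the hook and go over the scoop.

>>> move_arm:
  rows:
    - {"tx":0.008,"ty":0,"tz":0,"turn":0}
    - {"tx":0.006,"ty":0,"tz":-0.01,"turn":0}
    - {"tx":0,"ty":0,"tz":-0.03,"turn":0}
    - {"tx":0,"ty":0,"tz":-0.04,"turn":0}
    - {"tx":-0.02,"ty":0,"tz":-0.02,"turn":0}
    - {"tx":-0.04,"ty":0,"tz":0,"turn":5}
    - {"tx":-0.03,"ty":0,"tz":0,"turn":6}
    - {"tx":-0.01,"ty":0,"tz":0,"turn":6.2}
    - {"tx":0,"ty":0,"tz":0,"turn":0}
    - {"tx":0,"ty":0,"tz":0,"turn":0}

```text
clock: 18.15
tcp_pos: [0.4621, -0.2742, 0.2087]
orientation: [0.0, 0.983, -0.185, 0.0]
contact_force: [0.5, 0.2, -0.4]
finger_gap: 0.0003
grip_force: 0.0
```

```bash
python3 - <<'E'
from h import *
to(.4675,-.2821,-.0165,-21.5); tab()
i,P,f=grab("top"); print(np.nanmedian(P[240:248,375:383],axis=(0,1)))
a=cv2.resize(i[130:220,280:370],(400,400),interpolation=3); save("s4.png",a)
E
```

```text
t 18.15 tcp [ 0.4621 -0.2742  0.2087] psi -21.36 tilt 0.02 gap 0.0003 F [ 0.5  0.2 -0.4] shift [0.0079 0.0053 0.2252] turn 0.14
0.09 384 [-0.049 -0.044 -0.01 ]
0.1 468 [-0.055 -0.05  -0.01 ]
0.11 276 [-0.061 -0.055 -0.008]
0.12 134 [-0.067 -0.061 -0.001]
0.13 137 [-0.074 -0.067 -0.063]
0.14 114 [-0.078 -0.072 -0.069]
[ 0.3785068  -0.16165908  0.625221  ]
```

>>> move_arm:
  jaw: 1
  rows:
    - {"tx":0.008,"ty":0.005,"tz":0,"turn":0}
    - {"tx":0,"ty":0,"tz":0.02,"turn":0}
    - {"tx":0,"ty":0,"tz":0.04,"turn":0}
    - {"tx":0,"ty":0,"tz":0.04,"turn":0}
    - {"tx":0,"ty":0,"tz":0.04,"turn":0}
    - {"tx":0,"ty":0,"tz":0.02,"turn":0}
    - {"tx":0,"ty":0,"tz":0.01,"turn":0}
    - {"tx":0,"ty":0,"tz":0,"turn":0}
    - {"tx":0,"ty":0,"tz":0,"turn":0}
    - {"tx":0,"ty":0,"tz":0,"turn":0}

```text
clock: 19.5
tcp_pos: [0.4678, -0.282, 0.0395]
orientation: [0.0, 0.982, -0.186, 0.001]
contact_force: [-0.5, 0.2, 0.8]
finger_gap: 0.091
grip_force: 0.0
```

```bash
cat >> h.py <<'E'
def sc(yaw=-21.5,o=(.4433,-.2726)):
    i,P,f=grab("scene");Q=P.reshape(-1,3);Q=Q[~np.isnan(Q[:,0])];c,s=np.cos(np.radians(yaw)),np.sin(np.radians(yaw));d=Q[:,:2]-np.array(o)
    return i,np.c_[d[:,0]*c+d[:,1]*s,-d[:,0]*s+d[:,1]*c,Q[:,2]]
E
python3 - <<'E'
from h import *
to(.4675,-.2821,-.0165,-21.5)
i,q=sc(); pc=lambda a:(np.percentile(a,[2,50,98])*1000).round(1)
w=q[(abs(q[:,0])<.06)&(abs(q[:,1])<.05)&(q[:,2]>.02)&(q[:,2]<.027)]; print("walls x",pc(w[:,0]),"y",pc(w[:,1]))
n=w[w[:,1]<-.03]; k=w[w[:,1]>.03]; print("wall- y",pc(n[:,1]),"wall+ y",pc(k[:,1]) if len(k) else "")
g=q[(abs(q[:,0])<.06)&(abs(q[:,1])<.08)&(q[:,2]>.04)&(q[:,2]<.09)]
for sg in(-1,1):
    m=g[g[:,1]*sg>0]; print("finger",sg,len(m),"x",pc(m[:,0]),"y",pc(m[:,1]),"zmin",m[:,2].min() if len(m) else "")
save("s5.png",cv2.resize(i[180:340,200:400],(750,600),interpolation=3))
E
```

```text
t 19.5 tcp [ 0.4678 -0.282   0.0395] psi -21.48 tilt 0.11 gap 0.091 F [-0.5  0.2  0.8] shift [-0.0004  0.0002  0.056 ] turn 0.02
walls x [-55.  -19.1  40.1] y [-40.7   6.4  39.4]
wall- y [-41.  -39.5 -36.7] wall+ y [31.5 37.2 39.6]
finger -1 97 x [19.3 36.4 38.5] y [-61.9 -54.6 -44.7] zmin 0.06301549943067837
finger 1 15 x [17.2 20.1 28. ] y [45.7 46.7 48. ] zmin 0.0631964154769913
```

View pics/s5.png

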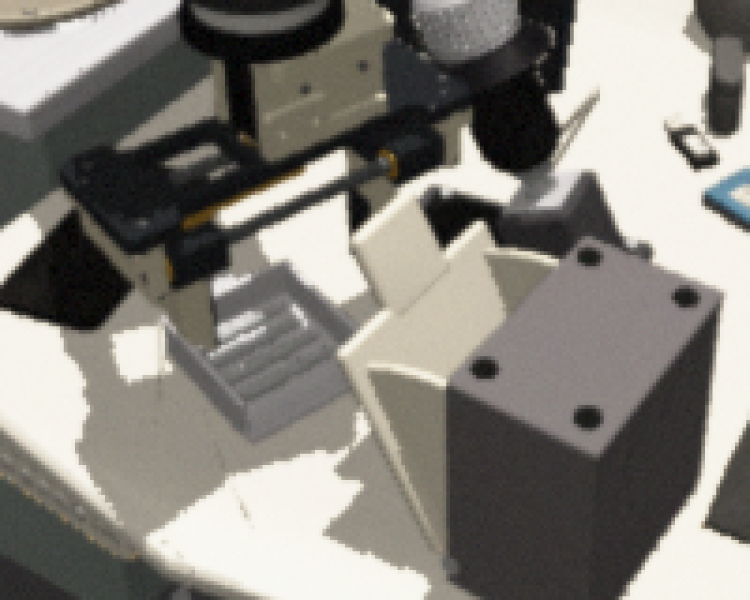

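The picture shows the near finger beside the scoop's left wall (195,320), the pan and bits at (260,350), and the bin open with its tab at (400,250). The clearances hold, so I'll descend and grip.

>>> move_arm:
  rows:
    - {"tx":0,"ty":0,"tz":0.015,"turn":0}
    - {"tx":0,"ty":0,"tz":0.02,"turn":0}
    - {"tx":0,"ty":0,"tz":0.013,"turn":0}
    - {"tx":0,"ty":0,"tz":0.008,"turn":0}
    - {"tx":0,"ty":0,"tz":0,"turn":0}
    - {"tx":0,"ty":0,"tz":0,"turn":0}
    - {"tx":0,"ty":0,"tz":0,"turn":0}
    - {"tx":0,"ty":0,"tz":0,"turn":0}
    - {"tx":0,"ty":0,"tz":0,"turn":0}
    - {"tx":0,"ty":0,"tz":0,"turn":0}

```text
clock: 20.8
tcp_pos: [0.4673, -0.2816, -0.0174]
orientation: [0.0, 0.982, -0.186, 0.0]
contact_force: [-0.1, 0.6, 0.5]
finger_gap: 0.0917
grip_force: 0.0
```

>>> move_arm:
  jaw: 0.8
  rows:
    - {"tx":0,"ty":0,"tz":0,"turn":0}
    - {"tx":0,"ty":0,"tz":0,"turn":0}
    - {"tx":0,"ty":0,"tz":0,"turn":0}
    - {"tx":0,"ty":0,"tz":0,"turn":0}
    - {"tx":0,"ty":0,"tz":0,"turn":0}
    - {"tx":0,"ty":0,"tz":0,"turn":0}
    - {"tx":0,"ty":0,"tz":0,"turn":0}
    - {"tx":0,"ty":0,"tz":0,"turn":0}
    - {"tx":0,"ty":0,"tz":0,"turn":0}
    - {"tx":0,"ty":0,"tz":0,"turn":0}

```text
clock: 22.05
tcp_pos: [0.4673, -0.2817, -0.0174]
orientation: [0.0, 0.982, -0.186, 0.0]
contact_force: [0.3, -1.5, -0.4]
finger_gap: 0.0797
grip_force: 30.0
```

```bash
python3 - <<'E'
from h import *
to(.4675,-.2821,-.0165,-21.5); 
i,q=sc(); pc=lambda a:(np.percentile(a,[2,50,98])*1000).round(1)
w=q[(abs(q[:,0])<.06)&(abs(q[:,1])<.05)&(q[:,2]>.02)&(q[:,2]<.027)]; print("walls x",pc(w[:,0]),"y",pc(w[:,1]))
E
```

```text
t 22.05 tcp [ 0.4673 -0.2817 -0.0174] psi -21.48 tilt 0.02 gap 0.0797 F [ 0.3 -1.5 -0.4] shift [ 0.0003  0.0003 -0.0009] turn 0.02
walls x [-59.   17.   41.8] y [-47.3  37.6  41.9]
```

>>> move_arm:
  rows:
    - {"tx":0,"ty":0,"tz":-0.005,"turn":0}
    - {"tx":0,"ty":0,"tz":-0.015,"turn":0}
    - {"tx":0,"ty":0,"tz":-0.03,"turn":0}
    - {"tx":0,"ty":0,"tz":-0.04,"turn":0}
    - {"tx":0,"ty":0,"tz":-0.04,"turn":0}
    - {"tx":0,"ty":0,"tz":-0.03,"turn":0}
    - {"tx":0,"ty":0,"tz":-0.02,"turn":0}
    - {"tx":0,"ty":0,"tz":-0.01,"turn":0}
    - {"tx":0,"ty":0,"tz":0,"turn":0}
    - {"tx":0,"ty":0,"tz":0,"turn":0}

```text
clock: 23.35
tcp_pos: [0.4668, -0.2812, 0.1716]
orientation: [-0.0, 0.982, -0.186, -0.001]
contact_force: [-0.4, 0.0, -1.8]
finger_gap: 0.0794
grip_force: 30.0
```

```bash
cat >> h.py <<'E'
def tool_scoop():
    "scoop points in tool frame, z up from tip"
    i,P,f=grab("scene");p,r,s=pose();M=r.as_matrix();Q=P.reshape(-1,3);Q=Q[~np.isnan(Q[:,0])];L=(Q-p)@M
    L[:,2]=-L[:,2]; m=L[(abs(L[:,1])<.046)&(L[:,0]>-.13)&(L[:,0]<.04)&(L[:,2]>-.06)&(L[:,2]<.075)]
    m=m[m[:,1]<-.034] if False else m
    # near wall outer top profile: wall at tool y ~ +.040
    w=m[(abs(m[:,1])>.036)&(abs(m[:,1])<.044)]
    for a in np.arange(-.12,.04,.02):
        k=w[(w[:,0]>=a)&(w[:,0]<a+.02)]; print(round(a,2),len(k),(np.percentile(k[:,2],[3,97])*1000).round(1) if len(k)>3 else "",end=" | ")
    print(); return i
E
python3 - <<'E'
from h import *
to(.580,-.2877,.163,-4.3); tool_scoop()
E
```

```text
t 23.35 tcp [ 0.4668 -0.2812  0.1716] psi -21.48 tilt 0.1 gap 0.0794 F [-0.4  0.  -1.8] shift [ 0.1078 -0.0354  0.0085] turn -17.18
-0.12 0  | -0.1 0  | -0.08 23 [18.1 39.1] | -0.06 83 [19.3 43. ] | -0.04 73 [19.9 43.6] | -0.02 122 [20.8 72.2] | 0.0 272 [20.7 71.6] | 0.02 15 [22.  25.4] |
```

>>> move_arm:
  rows:
    - {"tx":0,"ty":0,"tz":0,"turn":-4}
    - {"tx":0,"ty":0,"tz":0,"turn":-6}
    - {"tx":0,"ty":0,"tz":0,"turn":-5}
    - {"tx":0,"ty":0,"tz":0,"turn":-2.2}
    - {"tx":0.012,"ty":0,"tz":0,"turn":0}
    - {"tx":0.025,"ty":-0.0005,"tz":0,"turn":0}
    - {"tx":0.03,"ty":-0.0005,"tz":0,"turn":0}
    - {"tx":0.025,"ty":-0.0005,"tz":0,"turn":0}
    - {"tx":0.014,"ty":-0.0005,"tz":0,"turn":0}
    - {"tx":0.007,"ty":0,"tz":0,"turn":0}

```text
clock: 24.65
tcp_pos: [0.5811, -0.2877, 0.1715]
orientation: [-0.0, 0.999, -0.037, -0.0]
contact_force: [0.1, 0.7, -2.3]
finger_gap: 0.0795
grip_force: 30.0
```

>>> move_arm:
  rows:
    - {"tx":0,"ty":0,"tz":0.01,"turn":0}
    - {"tx":0,"ty":0,"tz":0.015,"turn":0}
    - {"tx":0,"ty":0,"tz":0.01,"turn":0}
    - {"tx":0,"ty":0,"tz":0.002,"turn":0}
    - {"tx":0,"ty":0,"tz":0.001,"turn":0}
    - {"tx":0,"ty":0,"tz":0,"turn":0}
    - {"tx":0,"ty":0,"tz":0,"turn":0}
    - {"tx":0,"ty":0,"tz":0,"turn":0}
    - {"tx":0,"ty":0,"tz":0,"turn":0}
    - {"tx":0,"ty":0,"tz":0,"turn":0}

```text
clock: 25.9
tcp_pos: [0.5801, -0.288, 0.1346]
orientation: [0.0, 0.999, -0.037, 0.0]
contact_force: [0.3, -0.4, -2.6]
finger_gap: 0.0801
grip_force: 30.0
```

```bash
python3 - <<'E'
from h import *
to(.580,-.2877,.133,-4.3); i=tool_scoop(); tab()
save("s6.png",cv2.resize(i[160:320,250:410],(600,600),interpolation=3))
E
```

```text
t 25.9 tcp [ 0.5801 -0.288   0.1346] psi -4.28 tilt 0.01 gap 0.0801 F [ 0.3 -0.4 -2.6] shift [-0.0001 -0.0003  0.0016] turn 0.02
-0.12 0  | -0.1 0  | -0.08 30 [18.6 41.8] | -0.06 107 [18.3 42. ] | -0.04 130 [-34.3  40.3] | -0.02 163 [-56.8  72.1] | 0.0 288 [19.5 66.5] | 0.02 61 [-7.6 25.1] | 
0.09 301 [-0.05  -0.044 -0.009]
0.1 318 [-0.055 -0.049 -0.008]
0.11 172 [-0.062 -0.054 -0.008]
0.12 39 [-0.07  -0.062 -0.043]
0.13 7 [-0.07  -0.068 -0.064]
0.14 0
```

View pics/s6.png

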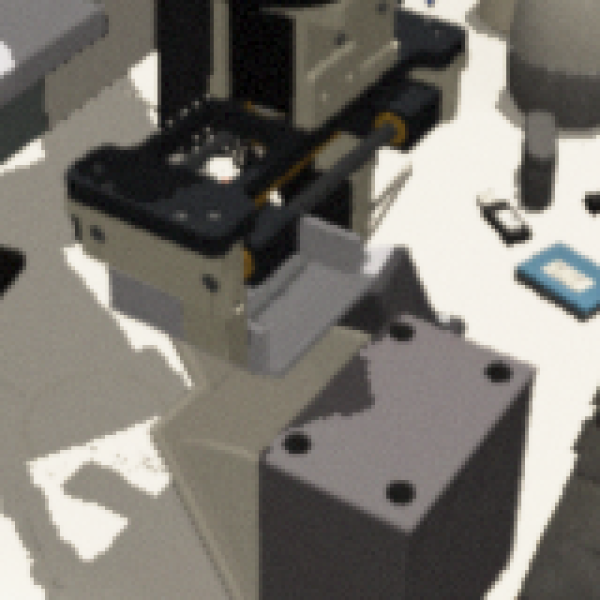

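The scoop hangs level above the open bin, its lip at about (310,330) near the cover's front edge and its bottom 5 mm above the tab. I'll press down so it tips over the tab.

>>> move_arm:
  rows:
    - {"tx":0,"ty":0,"tz":0.003,"turn":0}
    - {"tx":0,"ty":0,"tz":0.002,"turn":0}
    - {"tx":0,"ty":0,"tz":0.002,"turn":0}
    - {"tx":0,"ty":0,"tz":0.002,"turn":0}
    - {"tx":0,"ty":0,"tz":0.002,"turn":0}
    - {"tx":0,"ty":0,"tz":0.002,"turn":0}
    - {"tx":0,"ty":0,"tz":0.001,"turn":0}
    - {"tx":0,"ty":0,"tz":0,"turn":0}
    - {"tx":0,"ty":0,"tz":0,"turn":0}
    - {"tx":0,"ty":0,"tz":0,"turn":0}

```text
clock: 27.25
tcp_pos: [0.5813, -0.2886, 0.1216]
orientation: [0.001, 0.999, -0.037, 0.002]
contact_force: [3.3, -0.2, 6.1]
finger_gap: 0.0797
grip_force: 30.0
```

```bash
python3 - <<'E'
from h import *
to(.580,-.2877,.133,-4.3); i=tool_scoop()
E
```

```text
t 27.25 tcp [ 0.5813 -0.2886  0.1216] psi -4.28 tilt 0.21 gap 0.0797 F [ 3.3 -0.2  6.1] shift [-0.0013 -0.0008 -0.0114] turn 0.02
-0.12 0  | -0.1 0  | -0.08 22 [28.5 53.2] | -0.06 80 [25.9 52.4] | -0.04 112 [-21.1  47.9] | -0.02 142 [-47.4  72.3] | 0.0 273 [19.3 67.4] | 0.02 67 [ 5.6 22.2] |
```

It is pivoting as planned, about 9° so far with only 6 N. I'll continue.

>>> move_arm:
  rows:
    - {"tx":0,"ty":0,"tz":0.003,"turn":0}
    - {"tx":0,"ty":0,"tz":0.003,"turn":0}
    - {"tx":0,"ty":0,"tz":0.003,"turn":0}
    - {"tx":0,"ty":0,"tz":0.003,"turn":0}
    - {"tx":0,"ty":0,"tz":0.003,"turn":0}
    - {"tx":0,"ty":0,"tz":0.003,"turn":0}
    - {"tx":0,"ty":0,"tz":0.002,"turn":0}
    - {"tx":0,"ty":0,"tz":0,"turn":0}
    - {"tx":0,"ty":0,"tz":0,"turn":0}
    - {"tx":0,"ty":0,"tz":0,"turn":0}

```text
clock: 28.55
tcp_pos: [0.58, -0.2878, 0.1002]
orientation: [-0.0, 0.999, -0.037, -0.0]
contact_force: [1.3, 0.3, 1.4]
finger_gap: 0.0801
grip_force: 30.0
```

```bash
python3 - <<'E'
from h import *
to(.580,-.2877,.133,-4.3); i=tool_scoop(); tab()
E
```

```text
t 28.55 tcp [ 0.58   -0.2878  0.1002] psi -4.28 tilt 0.03 gap 0.0801 F [1.3 0.3 1.4] shift [-0.     -0.0001 -0.0328] turn 0.02
-0.12 0  | -0.1 0  | -0.08 0  | -0.06 52 [51.2 68.2] | -0.04 79 [-0.7 67. ] | -0.02 115 [20.4 71.9] | 0.0 279 [14.9 65.9] | 0.02 52 [26.1 34.2] | 
0.09 161 [-0.05  -0.043 -0.006]
0.1 198 [-0.057 -0.048 -0.007]
0.11 426 [-0.058 -0.016 -0.008]
0.12 265 [-0.037 -0.029 -0.011]
0.13 159 [-0.04  -0.017 -0.007]
0.14 179 [-0.056 -0.022 -0.015]
```

>>> move_arm:
  rows:
    - {"tx":0,"ty":0,"tz":0.002,"turn":0}
    - {"tx":0,"ty":0,"tz":0.002,"turn":0}
    - {"tx":0,"ty":0,"tz":0,"turn":0}
    - {"tx":0,"ty":0,"tz":0,"turn":0}
    - {"tx":0,"ty":0,"tz":0,"turn":0}
    - {"tx":0,"ty":0,"tz":-0.005,"turn":0}
    - {"tx":0,"ty":0,"tz":-0.02,"turn":0}
    - {"tx":0,"ty":0,"tz":-0.02,"turn":0}
    - {"tx":0,"ty":0,"tz":-0.005,"turn":0}
    - {"tx":0,"ty":0,"tz":0,"turn":0}

```text
clock: 29.9
tcp_pos: [0.5796, -0.2878, 0.1458]
orientation: [-0.0, 0.999, -0.037, -0.001]
contact_force: [-0.5, -0.1, -1.5]
finger_gap: 0.0797
grip_force: 30.0
```

```bash
python3 - <<'E'
from h import *
to(.580,-.2877,.133,-4.3); i=tool_scoop(); tab()
save("s7.png",cv2.resize(i[160:320,250:410],(600,600),interpolation=3))
E
```

```text
t 29.9 tcp [ 0.5796 -0.2878  0.1458] psi -4.29 tilt 0.08 gap 0.0797 F [-0.5 -0.1 -1.5] shift [ 0.0005 -0.0001  0.0128] turn 0.01
-0.12 0  | -0.1 0  | -0.08 0  | -0.06 44 [57.8 73.3] | -0.04 90 [-46.4  73.4] | -0.02 157 [-57.9  71.8] | 0.0 312 [14.7 68.4] | 0.02 46 [-18.7  34.1] | 
0.09 381 [-0.05  -0.044 -0.009]
0.1 354 [-0.056 -0.049 -0.009]
0.11 192 [-0.061 -0.055 -0.008]
0.12 75 [-0.069 -0.061 -0.027]
0.13 47 [-0.076 -0.067 -0.063]
0.14 31 [-0.078 -0.073 -0.069]
```

View pics/s7.png

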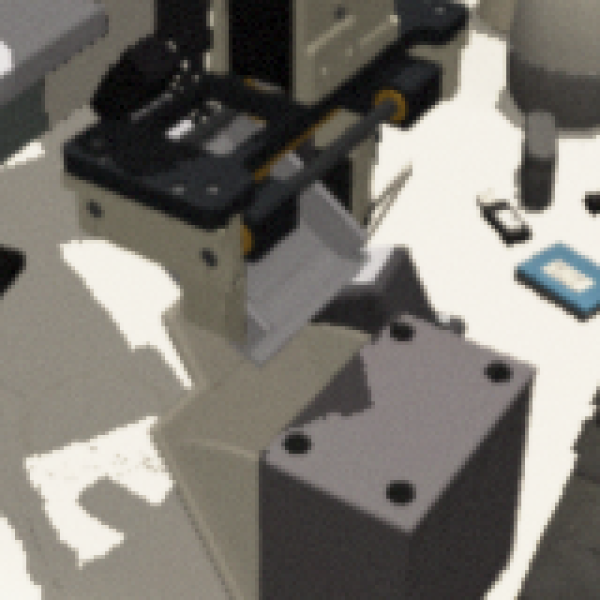

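The scoop's pan (300,270) is empty, the force of −1.5 N equals the scoop alone, and the bin is still open. I'll carry the scoop back to the desk.

>>> move_arm:
  rows:
    - {"tx":0,"ty":0,"tz":-0.02,"turn":0}
    - {"tx":-0.015,"ty":0,"tz":-0.015,"turn":0}
    - {"tx":-0.035,"ty":0,"tz":0,"turn":0}
    - {"tx":-0.035,"ty":0,"tz":0,"turn":0}
    - {"tx":-0.025,"ty":0,"tz":0,"turn":0}
    - {"tx":-0.006,"ty":0,"tz":0.03,"turn":0}
    - {"tx":0,"ty":0,"tz":0.05,"turn":0}
    - {"tx":0,"ty":0,"tz":0.05,"turn":0}
    - {"tx":0,"ty":0,"tz":0.03,"turn":0}
    - {"tx":0,"ty":0,"tz":0.008,"turn":0}

```text
clock: 31.25
tcp_pos: [0.4625, -0.2783, 0.0119]
orientation: [-0.001, 0.999, -0.037, -0.002]
contact_force: [0.3, -0.2, -0.3]
finger_gap: 0.0799
grip_force: 30.0
```

>>> move_arm:
  rows:
    - {"tx":0,"ty":0,"tz":0.004,"turn":0}
    - {"tx":0,"ty":0,"tz":0.004,"turn":0}
    - {"tx":0,"ty":0,"tz":0.003,"turn":0}
    - {"tx":0,"ty":0,"tz":0.003,"turn":0}
    - {"tx":0,"ty":0,"tz":0.003,"turn":0}
    - {"tx":0,"ty":0,"tz":0.002,"turn":0}
    - {"tx":0,"ty":0,"tz":0,"turn":0}
    - {"tx":0,"ty":0,"tz":0,"turn":0}
    - {"tx":0,"ty":0,"tz":0,"turn":0}
    - {"tx":0,"ty":0,"tz":0,"turn":0}

```text
clock: 32.5
tcp_pos: [0.4645, -0.2794, -0.0054]
orientation: [0.0, 0.999, -0.037, 0.0]
contact_force: [-0.3, -0.5, -1.4]
finger_gap: 0.08
grip_force: 30.0
```

```bash
python3 - <<'E'
from h import *
to(.467,-.281,-.0165,-4.3); i=tool_scoop()
E
```

```text
t 32.5 tcp [ 0.4645 -0.2794 -0.0054] psi -4.28 tilt 0.01 gap 0.08 F [-0.3 -0.5 -1.4] shift [0.0026 0.0014 0.0111] turn 0.02
-0.12 26 [3.4 6.5] | -0.1 29 [3.8 6.5] | -0.08 31 [3.9 7. ] | -0.06 30 [ 3.7 16.4] | -0.04 56 [ 3.9 56.6] | -0.02 113 [ 4.5 70.6] | 0.0 224 [ 4.7 66.2] | 0.02 38 [ 3.6 34.1] |
```

>>> move_arm:
  rows:
    - {"tx":0,"ty":0,"tz":0.002,"turn":0}
    - {"tx":0,"ty":0,"tz":0.002,"turn":0}
    - {"tx":0,"ty":0,"tz":0.002,"turn":0}
    - {"tx":0,"ty":0,"tz":0.002,"turn":0}
    - {"tx":0,"ty":0,"tz":0.002,"turn":0}
    - {"tx":0,"ty":0,"tz":0.001,"turn":0}
    - {"tx":0,"ty":0,"tz":0,"turn":0}
    - {"tx":0,"ty":0,"tz":0,"turn":0}
    - {"tx":0,"ty":0,"tz":0,"turn":0}
    - {"tx":0,"ty":0,"tz":0,"turn":0}

```text
clock: 33.8
tcp_pos: [0.4639, -0.2796, -0.0152]
orientation: [0.0, 0.999, -0.037, -0.0]
contact_force: [-6.7, 1.1, 12.9]
finger_gap: 0.0799
grip_force: 30.0
```

```bash
python3 - <<'E'
from h import *
to(.467,-.281,-.0165,-4.3); i=tool_scoop()
E
```

```text
t 33.8 tcp [ 0.4639 -0.2796 -0.0152] psi -4.27 tilt 0.04 gap 0.0799 F [-6.7  1.1 12.9] shift [0.0032 0.0011 0.0013] turn 0.03
-0.12 29 [14. 20.] | -0.1 29 [13.  16.8] | -0.08 26 [13.7 17. ] | -0.06 30 [13.9 50.6] | -0.04 46 [14.5 57.1] | -0.02 89 [14.4 73.2] | 0.0 192 [14.5 67.8] | 0.02 33 [13.7 16.7] |
```

>>> move_arm:
  rows:
    - {"tx":0,"ty":0,"tz":0.001,"turn":0}
    - {"tx":0,"ty":0,"tz":0.001,"turn":0}
    - {"tx":0,"ty":0,"tz":0.001,"turn":0}
    - {"tx":0,"ty":0,"tz":0.001,"turn":0}
    - {"tx":0,"ty":0,"tz":0,"turn":0}
    - {"tx":0,"ty":0,"tz":0,"turn":0}
    - {"tx":0,"ty":0,"tz":0,"turn":0}
    - {"tx":0,"ty":0,"tz":0,"turn":0}
    - {"tx":0,"ty":0,"tz":0,"turn":0}
    - {"tx":0,"ty":0,"tz":0,"turn":0}

```text
clock: 35.1
tcp_pos: [0.4638, -0.2797, -0.019]
orientation: [0.0, 0.999, -0.037, -0.0]
contact_force: [-7.3, 1.1, 15.1]
finger_gap: 0.0798
grip_force: 30.0
```

>>> move_arm:
  jaw: 1
  rows:
    - {"tx":0,"ty":0,"tz":0,"turn":0}
    - {"tx":0,"ty":0,"tz":0,"turn":0}
    - {"tx":0,"ty":0,"tz":0,"turn":0}
    - {"tx":0,"ty":0,"tz":0,"turn":0}
    - {"tx":0,"ty":0,"tz":0,"turn":0}
    - {"tx":0,"ty":0,"tz":0,"turn":0}
    - {"tx":0,"ty":0,"tz":0,"turn":0}
    - {"tx":0,"ty":0,"tz":0,"turn":0}
    - {"tx":0,"ty":0,"tz":0,"turn":0}
    - {"tx":0,"ty":0,"tz":0,"turn":0}

```text
clock: 36.35
tcp_pos: [0.4644, -0.2794, -0.0205]
orientation: [0.0, 0.999, -0.037, 0.0]
contact_force: [0.1, -0.1, -0.3]
finger_gap: 0.0915
grip_force: 0.0
```

```bash
python3 - <<'E'
from h import *
to(.19,-.49,.23,-4.3); i=tool_scoop()
E
```

```text
t 36.35 tcp [ 0.4644 -0.2794 -0.0205] psi -4.28 tilt 0.0 gap 0.0915 F [ 0.1 -0.1 -0.3] shift [-0.2579  0.2305 -0.2505] turn 0.02
-0.12 28 [19.1 22.4] | -0.1 18 [19.5 22.2] | -0.08 31 [18.5 47.8] | -0.06 35 [18.6 47.6] | -0.04 36 [20.  46.7] | -0.02 59 [22.9 45.7] | 0.0 117 [19.4 46.8] | 0.02 37 [18.1 27.2] |
```

>>> move_arm:
  rows:
    - {"tx":0,"ty":0,"tz":-0.02,"turn":0}
    - {"tx":0,"ty":0,"tz":-0.05,"turn":0}
    - {"tx":0,"ty":0,"tz":-0.06,"turn":0}
    - {"tx":0,"ty":0,"tz":-0.06,"turn":0}
    - {"tx":0,"ty":0,"tz":-0.05,"turn":0}
    - {"tx":-0.02,"ty":0.018,"tz":0,"turn":0}
    - {"tx":-0.04,"ty":0.036,"tz":0,"turn":0}
    - {"tx":-0.04,"ty":0.036,"tz":0,"turn":0}
    - {"tx":-0.04,"ty":0.036,"tz":0,"turn":0}
    - {"tx":-0.04,"ty":0.036,"tz":0,"turn":0}

```text
clock: 37.65
tcp_pos: [0.2714, -0.4282, 0.2197]
orientation: [0.0, 0.999, -0.037, 0.0]
contact_force: [1.5, -1.1, -0.0]
finger_gap: 0.0917
grip_force: 0.0
```

>>> move_arm:
  rows:
    - {"tx":-0.04,"ty":0.036,"tz":0,"turn":0}
    - {"tx":-0.038,"ty":0.033,"tz":0,"turn":0}
    - {"tx":0,"ty":0,"tz":0,"turn":0}
    - {"tx":0,"ty":0,"tz":0,"turn":0}
    - {"tx":0,"ty":0,"tz":0,"turn":0}
    - {"tx":0,"ty":0,"tz":0,"turn":0}
    - {"tx":0,"ty":0,"tz":0,"turn":0}
    - {"tx":0,"ty":0,"tz":0,"turn":0}
    - {"tx":0,"ty":0,"tz":0,"turn":0}
    - {"tx":0,"ty":0,"tz":0,"turn":0}

```text
clock: 38.9
tcp_pos: [0.1899, -0.4904, 0.2195]
orientation: [0.0, 0.999, -0.037, 0.0]
contact_force: [0.1, 0.0, -0.3]
finger_gap: 0.0919
grip_force: 0.0
```

```bash
python3 - <<'E'
from h import *
to(.19,-.49,.23,-4.3); tab(); sleeve_end()
j,P,f=grab("top"); i,S,_=grab("scene")
a=cv2.resize(j[70:250,280:450],(400,424),interpolation=3); b=cv2.resize(i[160:330,235:395],(400,425),interpolation=3)[:424]; save("s8.png",np.hstack([a,b]))
# bar angle on sleeve end
G=np.array([.486,-.135,.172]);ax=np.array([-.4046,-.0411,.9135]);ax/=np.linalg.norm(ax);c,s=np.cos(np.radians(5.8)),np.sin(np.radians(5.8))
e1=np.array([-c*.9135,-s*.9135,-.4067]);e2=np.cross(ax,e1)
def bar(img,P):
    d=P-G;h=d@ax;u=d@e1;v=d@e2;r=np.hypot(u,v);m=(r<.022)&(abs(h-.0155)<.006);g=img.mean(-1);k=m&(g<np.nanmedian(g[m])*.65)
    print(m.sum(),k.sum(),"bar at",(u[k].mean()*1000).round(1),(v[k].mean()*1000).round(1),"angle from 4 (deg, + to 5):",np.degrees(np.arctan2(v[k].mean(),u[k].mean())).round(1))
bar(cv2.imread("pics/top0.png")[...,::-1],np.load("top0.npy")); bar(j,P)
# scoop
Q=P[170:260,350:440].reshape(-1,3)
for z0,z1,n in((.02,.03,"walls"),(.038,.055,"grip")):
    q=Q[(Q[:,2]>z0)&(Q[:,2]<z1)]; print(n,len(q),[np.round(x,1) for x in cv2.minAreaRect((q[:,:2]*1000).astype(np.float32))],np.percentile(q[:,2],[5,50,95]).round(4))
E
```

```text
t 38.9 tcp [ 0.1899 -0.4904  0.2195] psi -4.28 tilt 0.01 gap 0.0919 F [ 0.1  0.  -0.3] shift [ 0.0001 -0.0004 -0.0105] turn 0.02
0.09 382 [-0.05  -0.045 -0.009]
0.1 469 [-0.056 -0.05  -0.01 ]
0.11 279 [-0.061 -0.055 -0.01 ]
0.12 135 [-0.067 -0.061 -0.058]
0.13 133 [-0.074 -0.067 -0.064]
0.14 112 [-0.078 -0.072 -0.068]
end h hist(mm) (array([ 1,  2,  9, 69, 53,  1,  0,  0,  0,  0,  0,  0]), array([ 5. ,  7.5, 10. , 12.5, 15. , 17.5, 20. , 22.5, 25. , 27.5, 30. ,
       32.5, 35. ]))
497 9 bar at 9.2 -0.2 angle from 4 (deg, + to 5): -1.3
498 7 bar at 6.9 4.2 angle from 4 (deg, + to 5): 31.6
walls 375 [array([ 412.2, -275.1]), array([ 81.7, 128.9]), np.float64(86.0)] [0.0209 0.0248 0.0284]
grip 131 [array([ 358.4, -270.7]), array([23.1, 21.9]), np.float64(84.5)] [0.0423 0.0455 0.0483]
```

View pics/s8.png

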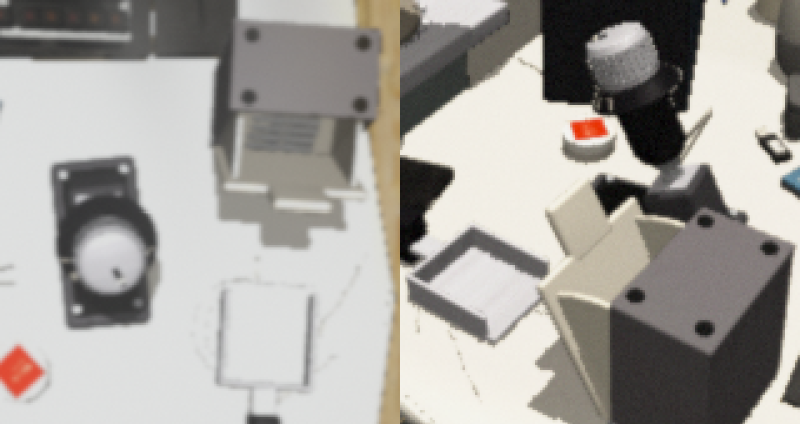

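The last picture shows the bar at about (117,273), turned to 5, with the sleeve home. The bin is open with the bits in its bucket (285,130), the empty scoop stands upright (265,335), and nothing else has moved. I'll hand it in.

```bash
python3 -c "
from cell import job
print(job.finish_job())"
```

```text
the job is handed in; nothing more can be done
None
```

I handed the job in at about 39 s, and the hand-in gave no verdict. By the last camera check the screwdriver sleeve is at 5 and fully home, the bin is open to its stop, the bits are in its bucket (the picture was too coarse to count all four), and the empty scoop stands upright on the desk.

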